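# Slide the clipped reject castings off the rack into the scrap bin

## Robot

A 6-joint arm with a two-finger parallel gripper is mounted at the origin on a cart in front of the work surface, level with it; the furniture and walls round the work are solid. World frame = base frame: x ahead of the robot, y to its left, z up, the work surface at z = 0. Lengths are in m, angles in rad, forces in N, time in s.
With the tool pointing down it reaches from about 0.25 to 0.8 m from the base axis. Payload 8.5 kg.
Tool frame: the origin (TCP) lies at the very end of the fingers, on their centre line; the grasp point (between the pads) lies 19 mm behind it (pinch_z is the distance from the TCP to the grasp point, in m); z points along the fingers, y is the line along which they close (so a half turn about z gives the same grasp; the last joint's range is limited). The gripper opens to 85 mm and grips with 20 to 120 N. Pads are 22 mm wide; open, the fingers measure 114 mm over their backs; the gripper's body (76 mm by 85 mm) begins 54 mm behind the grasp point. The pads swing forward as they close: fully open they stand 13 mm farther back than shut.
Start: joints at [1.288, 0.238, -0.013, 1.319, 0, 1.571], TCP at [0.146, 0.504, 0.196] pointing down, gripper open.
Joint ranges: [-2.66, 2.66], [-1.03, 1.9], [-1.14, 1.46], [-1.82, 2.27], [-1.45, 1.34], [-3.14, 3.14]. Speed limits (rad/s): [2.22, 2.22, 2.79, 3.14, 3.14, 3.14].

## Interface

Orientations are given as a rotation vector (axis times angle).
In Python, from cell import get_state, grab_frame, get_calibration, hand_in, pinch_z gives the robot as it stands.
- The arm moves only by the tool send_rows, never from a script. Its argument "steps" is a list of rows, each an object with "gripper": the closure, from -1 (fully open) to 1 (shut); "offset": the shift along the tool's x, y, z as a fraction of full scale, a list of three; "turn": the turn about the tool's z as a fraction of full scale. In form: [{"gripper": gripper, "offset": [x, y, z], "turn": turn}, ...]. A call has 1 to 10 rows; each row is the pose to reach, as a shift and turn from the pose commanded when the call began, along the tool's axes at that moment; what a row does not reach only later rows make up. Full scale, the value 1, is 0.5 m for a shift and pi/4 rad for a turn. A row lasts 1/12 s, in which the tool goes at most 41.7 mm and 7.16 degrees, less where a joint would pass 70% of its speed; a pose out of reach is approached as far as the arm can. A call with a number of a shift or a turn outside -1 to 1 is refused whole. A call with a gripper value outside its range is refused whole. The fingers move at their own pace and stop on an object; "squeeze" is the grip in N (left out, the last holds). Time passes only in rows, so rows that repeat a pose let the fingers close. It gives the time, the measured TCP pose, the force, the opening and the grip force at its end, in the units of the state.
- get_state(): the state, without advancing time (a new reading comes with each control period).
- grab_frame(name): name is "scene" or "side" or "wrist"; returns (picture, depth): 420x560x3 uint8, blue, green, red; 420x560 float32, m along the optical axis (not along the pixel's ray), 0 where there is no reading.
- get_calibration(name): a dict with "camera_matrix" (3x3 intrinsics, pixels), "extrinsics" (4x4, takes a point from camera to world coordinates); the wrist camera has in their place "hand_eye" (4x4, takes a point from camera to tool coordinates, whose origin is the TCP and whose axes are the flange's). Camera axes: x right, y down, z forward; pixel columns grow to the right and rows downward; lengths in m; the calibration is good to about 2 mm. A picture is of the moment at which its call begins: read the wrist's pose just before it. get_calibration takes no time and is no camera call.
- hand_in(): hands the job in; it is judged then, once.
The state is a dict: "t": time; "joints": joint angles; "joint_velocities": joint speeds; "joint_torque": joint torques, N m; "eef_pos": TCP position; "eef_rot": TCP orientation; "force": force on the tool from outside, world axes, zero at the start; "ft_torque": the same for the moment, N m; "grip_width": finger opening in m; "gripper_force": force on a finger pad.
Only numpy, scipy, OpenCV 4.12 (cv2) and the standard library are available. Lean on these libraries where they do the work, as an engineer would, in place of code of your own. Each camera call takes 0.05 s, during which the arm holds its last target. There are 200 camera calls.

## Task

Two of the four bridge castings on the wooden rack carry a binder clip: those are the rejects. First push the grey scrap bin up to the rack until its wall stops under the rack's overhanging edge, then slide just the two clipped castings along their lanes and over that edge so that they drop into the bin. Do not lift the rejects, keep the bin against the rack, and leave the plain castings, the black tape and the flux tin where they are.

Things in the scene. Friction and masses are not known exactly. Their poses are not given: they have to be found in the camera images.
- rack: fixed plywood rack, 166 mm wide (x); origin on the desk under its middle. Its deck, top 52 mm above the desk, runs from y = -75 mm (open back) to y = +66 mm (open exit edge). Four lanes along y, centre lines at x = -60, -20, +20 and +60 mm, parted by ribs 5 mm wide and 5 mm high. The exit edge overhangs: under it (deck underside 42 mm above the desk) an apron's face stands at y = +50 mm.
- bin: loose open grey plastic bin, 200 mm (x) by 134 mm (y), 36 mm high, walls and floor 4 mm, 0.35 kg; origin at the centre of its underside. It stands 25 to 50 mm off the rack's apron on the +y side, a little askew; it slides on the desk. When home its -y wall is under the rack's edge against the apron and its origin at y = +117 mm in the rack's frame.
- casting_a: die-cast aluminium guitar bridge blank, 80 mm long (its own y axis, which lies along its lane), 24 mm wide (x); end blocks 16 mm high with low screw heads to 18 mm, thin upright fin between them, 0.12 kg; origin at the centre of its underside. A REJECT: a 30 mm wide dark steel binder clip stands on its fin, top 34 mm above its underside. Which lane it is in varies.
- casting_b: die-cast aluminium guitar bridge blank, 80 mm long (its own y axis, which lies along its lane), 24 mm wide (x); end blocks 16 mm high with low screw heads to 18 mm, thin upright fin between them, 0.12 kg; origin at the centre of its underside. GOOD: no clip. Which lane it is in varies.
- casting_c: die-cast aluminium guitar bridge blank, 80 mm long (its own y axis, which lies along its lane), 24 mm wide (x); end blocks 16 mm high with low screw heads to 18 mm, thin upright fin between them, 0.12 kg; origin at the centre of its underside. A REJECT: a 30 mm wide dark steel binder clip stands on its fin, top 34 mm above its underside. Which lane it is in varies.
- casting_d: die-cast aluminium guitar bridge blank, 80 mm long (its own y axis, which lies along its lane), 24 mm wide (x); end blocks 16 mm high with low screw heads to 18 mm, thin upright fin between them, 0.12 kg; origin at the centre of its underside. GOOD: no clip. Which lane it is in varies.
- black_tape: roll of black tape lying loose on the desk beside the rack, on the rack's +x side, 62 mm across, 19 mm high; origin at the centre of its underside. A bystander.
- flux_tin: round tin lying loose on the desk beside the rack, on the rack's +x side, 52 mm across, 19 mm high; origin at the centre of its underside. A bystander.
Mind the look-alikes: they are no part of the job. Leave any green look-alike of the casting_c alone.

How it is judged:
By the outcome, as a careful person would: the job done as asked, in the order asked, and still so for the second after the job is handed in, with the robot touching nothing.
It also fails if it takes over 51 s, if anything falls off the work surface, if the arm or the gripper's body presses on something with over 40 N, if the wrist force passes 120 N, or if a joint passes its speed limit or range.

## Working session

There is one attempt and no reset: what is moved stays moved. The work goes in short steps, Python scripts to look and compute and a tool call to move; the robot and the scene stay as the last step left them, time stands still between calls to the robot, and variables do not carry over. Pictures are saved under pics/ and viewed, at most 10 in all, crops included, and the job is handed in when it is done.

Besides the shell and the picture viewer there is one more tool, called after ">>>" as name(argument=value, ...), one argument or row to a line, values as JSON. send_rows: Moves the arm, as the interface text tells. Its arguments: {"type":"object","properties":{"steps":{"type":"array","items":{"type":"object","properties":{"gripper":{"type":"number"},"offset":{"type":"array","items":{"type":"number"}},"turn":{"type":"number"}}}},"squeeze":{"type":"number"}},"required":["steps"]}

```bash
mkdir -p pics; ls; python3 - <<'E'
from cell import *
import cv2,numpy as np
s=get_state();print({k:np.round(v,3).tolist() for k,v in s.items()},pinch_z)
for n in("scene","side"):
    p,d=grab_frame(n);cv2.imwrite(f"pics/{n}0.png",p);np.savez(f"{n}0.npz",p=p,d=d)
    c=get_calibration(n);print(n,np.round(c["camera_matrix"],1).tolist(),np.round(c["extrinsics"],3).tolist())
print(np.round(get_calibration("wrist")["hand_eye"],3).tolist())
E
```

```text
pics
{'t': 0.0, 'joints': [1.288, 0.239, -0.014, 1.319, 0.0, 1.571], 'joint_velocities': [0.0, -0.001, -0.0, -0.001, -0.002, -0.0], 'joint_torque': [-0.0, -53.877, 34.644, 0.018, 0.0, -0.0], 'eef_pos': [0.146, 0.504, 0.195], 'eef_rot': [-0.443, -3.11, 0.002], 'force': [-0.398, -0.249, -0.194], 'ft_torque': [0.007, -0.015, 0.011], 'gripper_force': 0.0, 'grip_width': 0.085} 0.0187
scene [[420.5, 0.0, 282.0], [0.0, 420.5, 202.1], [0.0, 0.0, 1.0]] [[-0.887, -0.303, 0.348, 0.287], [-0.462, 0.594, -0.658, 0.707], [-0.008, -0.745, -0.667, 0.623], [0.0, 0.0, 0.0, 1.0]]
side [[450.8, 0.0, 279.0], [0.0, 450.8, 209.9], [0.0, 0.0, 1.0]] [[1.0, 0.01, -0.017, 0.593], [0.018, -0.804, 0.594, -0.428], [-0.008, -0.594, -0.804, 0.833], [0.0, 0.0, 0.0, 1.0]]
[[-0.001, -0.946, -0.326, 0.084], [1.0, -0.001, 0.0, 0.0], [-0.0, -0.326, 0.946, -0.178], [0.0, 0.0, 0.0, 1.0]]
```

View pics/scene0.png

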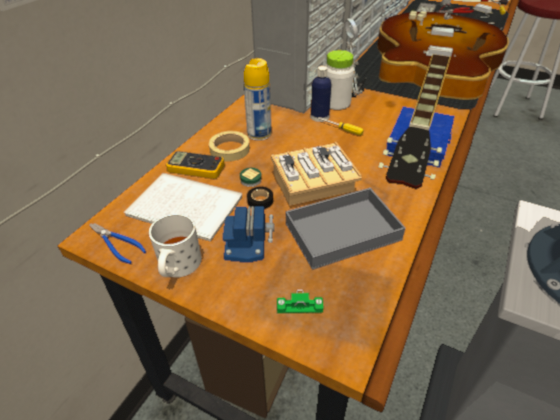

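View pics/side0.png

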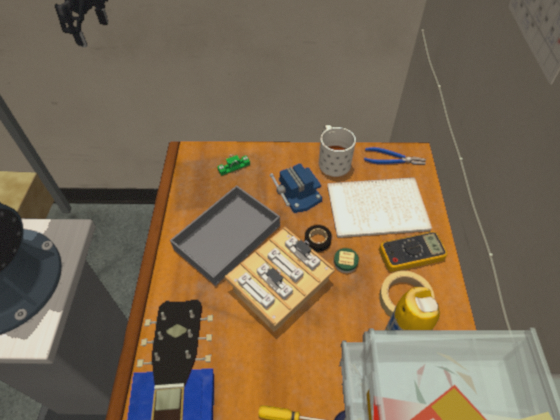

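The scene picture shows the rack at (315,172), the bin at (345,227), tape at (260,197) and tin at (250,175). The green look-alike is at (300,302). In the side picture the four castings are at (257,290), (275,281), (285,263) and (302,250), and the dark clips appear to be on the ones at (275,281) and (302,250).

```bash
cat > h.py <<'E'
import numpy as np,cv2
from cell import *
def cloud(n,f):
    z=np.load(f);p,d=z['p'],z['d'];c=get_calibration(n)
    v,u=np.mgrid[:420,:560]; r=np.stack([u,v,np.ones_like(u)],-1)@np.linalg.inv(c["camera_matrix"]).T*d[...,None]
    w=r@c["extrinsics"][:3,:3].T+c["extrinsics"][:3,3]; w[d==0]=np.nan
    return p,w
def proj(n,P):
    c=get_calibration(n);E=np.linalg.inv(c["extrinsics"]);q=(np.atleast_2d(P)@E[:3,:3].T+E[:3,3])@c["camera_matrix"].T
    return q[:,:2]/q[:,2:]
E
python3 - <<'E'
from h import *
p,w=cloud("side","side0.npz")
for n,(u,v) in dict(rack=(280,275),bin=(226,235),tape=(318,237),tin=(345,259),green=(235,165),vise=(300,188),aero=(415,305)).items(): print(n,np.round(w[v,u],3))
_,w2=cloud("scene","scene0.npz")
def fit(name,c,r,lo,hi):
  for W,cam in((w,"side"),(w2,"scene")):
    m=(np.hypot(W[...,0]-c[0],W[...,1]-c[1])<r)&(W[...,2]>lo)&(W[...,2]<hi)
    q=W[m][:,:2].astype(np.float32);R=cv2.minAreaRect(q*1000);print(name,cam,m.sum(),R,np.round(cv2.boxPoints(R)).tolist())
cr=w[275,280];cb=w[235,226]
fit("rack",cr,.12,.046,.06);fit("bin",cb,.14,.030,.040)
# top view, H from z=.058 plane, 0.5mm/px, x right y up
x0,y0=cr[0]-.2,cr[1]+.28
src=np.float32([[0,0],[800,0],[800,600],[0,600]])
wp=np.c_[x0+src[:,0]*.0006,y0-src[:,1]*.0006,np.full(4,.06)]
H=cv2.getPerspectiveTransform(proj("side",wp).astype(np.float32),src)
cv2.imwrite("pics/top.png",cv2.warpPerspective(p,H,(800,600),flags=cv2.INTER_CUBIC));print(x0,y0)
E
```

```text
rack [ 0.582 -0.025  0.082]
bin [nan nan nan]
tape [ 0.663  0.116 -0.003]
tin [0.715 0.049 0.019]
green [0.465 0.316 0.01 ]
vise [0.622 0.199 0.066]
aero [ 0.787 -0.137  0.202]
rack side 3906 ((578.784423828125, -2.279266357421875), (166.1593017578125, 142.48316955566406), 45.42524337768555) [[470.0, -11.0], [571.0, -111.0], [688.0, 7.0], [586.0, 107.0]]
rack scene 1991 ((578.5931396484375, 2.62628173828125), (166.1505126953125, 145.6387176513672), 45.22339630126953) [[468.0, -5.0], [572.0, -108.0], [689.0, 10.0], [585.0, 113.0]]
bin side 0 ((0.0, 0.0), (0.0, 0.0), 0.0) [[0.0, 0.0], [0.0, 0.0], [0.0, 0.0], [0.0, 0.0]]
bin scene 0 ((0.0, 0.0), (0.0, 0.0), 0.0) [[0.0, 0.0], [0.0, 0.0], [0.0, 0.0], [0.0, 0.0]]
0.3816557566267034 0.2551994309609846
```

View pics/top.png

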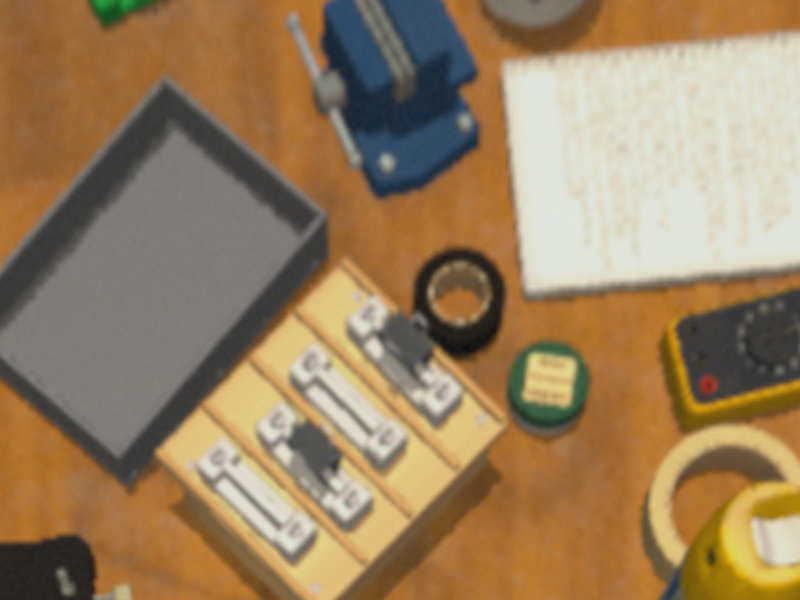

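The dark binder clips are on the castings in the near-tape lane (+60), around (408,340), and in lane -20, around (315,447). Both other castings show bare fins: lane +20 at (350,405) and lane -60 at (255,500). The green item is on the far side and is left alone. This crop confirms the choice.

```bash
cat >> h.py <<'E'
A=np.deg2rad(45.3);X=np.array([np.cos(A),np.sin(A)]);Y=np.array([-X[1],X[0]])
C=np.array([.5787,.0005])+.0045*Y   # rack origin
def rk(W): return (W[...,:2]-C)@np.stack([X,Y],1)
def wd(x,y): return C+x*X+y*Y
E
python3 - <<'E'
from h import *
print("C",C)
for n in("side","scene"):
    p,w=cloud(n,n+"0.npz");r=rk(w);z=w[...,2]
    m=(z>.047)&(z<.055)&(abs(r[...,0])<.1)&(abs(r[...,1])<.1)
    q=r[m];print(n,"deck",np.round(np.percentile(q,[.3,99.7],axis=0)*1e3),"z",np.median(z[m]))
    for l in(-60,-20,20,60):
        m=(z>.061)&(z<.073)&(abs(r[...,0]-l/1e3)<.016)&(abs(r[...,1])<.1);q=r[m]*1e3
        print(l,m.sum(),"y",np.round(np.percentile(q[:,1],[2,98]),1),"x",np.round(np.percentile(q[:,0],[2,98]),1),"zmax",np.nanmax(np.where((abs(r[...,0]-l/1e3)<.012)&(abs(r[...,1])<.08),z,0)))
    m=(z>.026)&(z<.045)&(r[...,1]>.07)&(r[...,1]<.26)&(abs(r[...,0])<.13)
    R=cv2.minAreaRect((r[m]*1e3).astype(np.float32));print("bin",m.sum(),R)
    m=(z>-.01)&(z<.012)&(r[...,1]>.09)&(r[...,1]<.24)&(abs(r[...,0])<.1);print("floor",m.sum(),np.median(z[m]))
E
```

```text
C [0.5755014  0.00366528]
side deck [[-85. -77.]
 [ 80.  64.]] z 0.051821815039413965
-60 333 y [-44.1  33.3] x [-74.4 -52.1] zmax 0.07344232210451263
-20 253 y [-54.3  23.6] x [-35.1 -13.5] zmax 0.08783419538161008
20 304 y [-43.4  33.5] x [ 4.4 26.1] zmax 0.07273006012456151
60 254 y [-48.4  29. ] x [46.  69.3] zmax 0.08726136831177866
bin 954 ((-2.370391845703125, 158.00808715820312), (201.930419921875, 136.50765991210938), 4.47667932510376)
floor 3964 0.0037439279640445466
scene deck [[-81. -74.]
 [ 84.  68.]] z 0.05163360632979641
-60 182 y [-38.9  38.7] x [-69.9 -47.8] zmax 0.07215443355126094
-20 144 y [-48.1  28.5] x [-30.2  -9. ] zmax 0.08696960566283674
20 184 y [-36.2  39.6] x [ 7.9 30.2] zmax 0.07170307241908247
60 145 y [-41.9  34.2] x [51.6 74.3] zmax 0.08576009609504487
bin 1200 ((0.5377578735351562, 161.33871459960938), (202.11795043945312, 137.70318603515625), 3.49580717086792)
floor 4225 0.003845098747868314
```

```bash
cat >> h.py <<'E'
from scipy.spatial.transform import Rotation as Ro
def go(x,y,z,ang):   # rack mm, ang: rack angle (deg) of tool y
    s=get_state();R=Ro.from_rotvec(s["eef_rot"]).as_matrix();p=np.array(s["eef_pos"])
    cur=np.rad2deg(np.arctan2(R[1,1],R[0,1])-A)
    d=R.T@(np.r_[wd(x/1e3,y/1e3),z/1e3]-p);print("rack now",np.round(rk(p)*1e3,1),"z",round(p[2]*1e3,1),"ang",round(cur,1),"offset",np.round(d/.5,4),"turn",round((cur-ang)/45,3),"F",np.round(s["force"],1),"t",s["t"])
E
python3 -c "
from h import *
go(-1,258,90,0)"
```

```text
rack now [ 53.6 656.8] z 195.3 ang 28.5 offset [-0.6488 -0.4762  0.2113] turn 0.633 F [-0.1  0.3  0.5] t 0.1
```

>>> send_rows(
  steps=[
    {"gripper": -1, "offset": [-0.649, -0.476, 0.211], "turn": 0.633},
    {"gripper": -1, "offset": [-0.649, -0.476, 0.211], "turn": 0.633},
    {"gripper": -1, "offset": [-0.649, -0.476, 0.211], "turn": 0.633},
    {"gripper": -1, "offset": [-0.649, -0.476, 0.211], "turn": 0.633},
    {"gripper": -1, "offset": [-0.649, -0.476, 0.211], "turn": 0.633},
    {"gripper": -1, "offset": [-0.649, -0.476, 0.211], "turn": 0.633},
    {"gripper": -1, "offset": [-0.649, -0.476, 0.211], "turn": 0.633},
    {"gripper": -1, "offset": [-0.649, -0.476, 0.211], "turn": 0.633},
    {"gripper": -1, "offset": [-0.649, -0.476, 0.211], "turn": 0.633},
    {"gripper": -1, "offset": [-0.649, -0.476, 0.211], "turn": 0.633},
  ],
)

```text
t: 0.93
eef_pos: [0.3924, 0.1831, 0.0899]
eef_rot: [1.194, 2.906, -0.0]
force: [1.0, 1.0, 1.0]
grip_width: 0.0854
gripper_force: 0.0
```

```bash
python3 -c "
from h import *
go(-1,258,6,0)"
```

```text
rack now [ -1.3 256.4] z 89.9 ang 0.0 offset [0.0033 0.0006 0.1678] turn 0.0 F [1. 1. 1.] t 0.9333
```

>>> send_rows(
  steps=[
    {"gripper": -1, "offset": [0, 0, 0.08]},
    {"gripper": -1, "offset": [0, 0, 0.14]},
    {"gripper": -1, "offset": [0, 0, 0.168]},
    {"gripper": -1, "offset": [-0.015, 0, 0.168]},
    {"gripper": -1, "offset": [-0.03, 0, 0.168]},
    {"gripper": -1, "offset": [-0.04, 0, 0.168]},
    {"gripper": -1, "offset": [-0.05, 0, 0.168]},
    {"gripper": -1, "offset": [-0.06, 0, 0.168]},
    {"gripper": -1, "offset": [-0.07, 0, 0.168]},
    {"gripper": -1, "offset": [-0.08, 0, 0.168]},
  ],
)

```text
validation failed for argument at $.st...
```

```bash
python3 -c "
from h import *
go(-1,195,6,0)"
```

```text
rack now [ -1.3 256.4] z 89.9 ang 0.0 offset [-0.1227  0.0006  0.1678] turn 0.0 F [1. 1. 1.] t 0.9333
```

Each row also needs "turn".

>>> send_rows(
  steps=[
    {"gripper": -1, "offset": [0, 0, 0.08], "turn": 0},
    {"gripper": -1, "offset": [0, 0, 0.14], "turn": 0},
    {"gripper": -1, "offset": [0, 0, 0.168], "turn": 0},
    {"gripper": -1, "offset": [-0.015, 0, 0.168], "turn": 0},
    {"gripper": -1, "offset": [-0.03, 0, 0.168], "turn": 0},
    {"gripper": -1, "offset": [-0.04, 0, 0.168], "turn": 0},
    {"gripper": -1, "offset": [-0.05, 0, 0.168], "turn": 0},
    {"gripper": -1, "offset": [-0.06, 0, 0.168], "turn": 0},
    {"gripper": -1, "offset": [-0.07, 0, 0.168], "turn": 0},
    {"gripper": -1, "offset": [-0.08, 0, 0.168], "turn": 0},
  ],
)

```text
t: 1.77
eef_pos: [0.4209, 0.1567, 0.007]
eef_rot: [1.194, 2.905, 0.001]
force: [-0.2, -0.8, -0.5]
grip_width: 0.0854
gripper_force: 0.0
```

```bash
python3 - <<'E'
from h import *
go(-1,195,6,0)
E
```

```text
rack now [ -0.  217.5] z 7.0 ang 0.0 offset [-0.0451 -0.002   0.002 ] turn 0.0 F [-0.2 -0.8 -0.5] t 1.7667
```

>>> send_rows(
  steps=[
    {"gripper": -1, "offset": [-0.006, 0, 0], "turn": 0},
    {"gripper": -1, "offset": [-0.012, 0, 0], "turn": 0},
    {"gripper": -1, "offset": [-0.018, 0, 0], "turn": 0},
    {"gripper": -1, "offset": [-0.024, 0, 0], "turn": 0},
    {"gripper": -1, "offset": [-0.028, 0, 0], "turn": 0},
    {"gripper": -1, "offset": [-0.032, 0, 0], "turn": 0},
    {"gripper": -1, "offset": [-0.034, 0, 0], "turn": 0},
    {"gripper": -1, "offset": [-0.036, 0, 0], "turn": 0},
    {"gripper": -1, "offset": [-0.038, 0, 0], "turn": 0},
  ],
)

```text
t: 2.52
eef_pos: [0.4336, 0.1435, 0.0064]
eef_rot: [-1.194, -2.906, 0.0]
force: [-0.0, 0.7, -0.4]
grip_width: 0.0856
gripper_force: 0.0
```

```bash
cat > chk.py <<'E'
from h import *
import sys
tag=sys.argv[1]
go(-1,195,6,0)
for n in("side","scene"):
    p,d=grab_frame(n);np.savez(f"{n}{tag}.npz",p=p,d=d);cv2.imwrite(f"pics/{n}{tag}.png",p)
    _,w=cloud(n,f"{n}{tag}.npz");r=rk(w);z=w[...,2]
    m=(z>.026)&(z<.040)&(r[...,1]>.068)&(r[...,1]<.26)&(abs(r[...,0])<.13)
    q=r[m]*1e3;f=[np.round(np.percentile(q[abs(q[:,0]-c)<12,1],98),1) for c in(-90,-75,75,90)];print(n,"bin outer y",f,"x",np.round(np.percentile(q[:,0],[.5,99.5])))
    for l in(-60,-20,20,60):
        m=(z>.061)&(z<.073)&(abs(r[...,0]-l/1e3)<.016)&(abs(r[...,1])<.12);q=r[m]*1e3
        print(l,m.sum(),np.round(np.percentile(q[:,1],[2,98]),1) if m.sum()>20 else None)
E
python3 chk.py 1
```

```text
rack now [ -0.4 199.2] z 6.4 ang 0.0 offset [-0.0084 -0.0011  0.0007] turn 0.0 F [-0.   0.7 -0.4] t 2.5167
side bin outer y [np.float64(218.7), np.float64(220.1), np.float64(230.0), np.float64(229.5)] x [-106.  100.]
-60 345 [-44.3  33.4]
-20 244 [-54.3  22.9]
20 303 [-43.6  33.8]
60 239 [-48.3  28.7]
scene bin outer y [np.float64(222.5), np.float64(224.4), np.float64(235.0), np.float64(234.8)] x [-103.  104.]
-60 90 [-39.9   2.3]
-20 145 [-48.4  29.2]
20 180 [-37.2  39.5]
60 140 [-41.3  33.8]
```

```bash
python3 - <<'E'
import cv2,numpy as np
a=cv2.imread("pics/side1.png")[120:330,120:380];b=cv2.imread("pics/scene1.png")[110:320,200:460]
cv2.imwrite("pics/c1.png",np.hstack([cv2.resize(i,(400,323),interpolation=2) for i in(a,b)]))
E
```

```text
(no output)
```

View pics/c1.png

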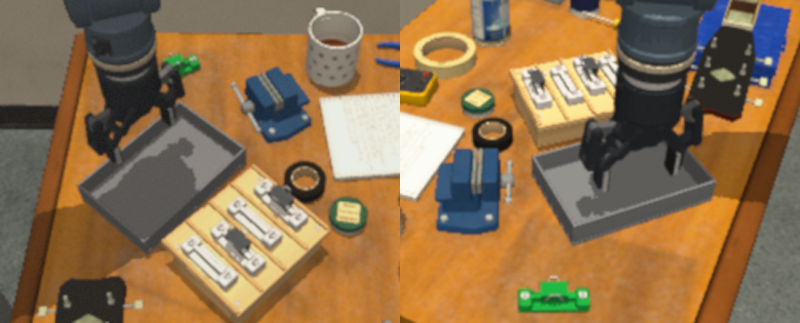

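The crop shows the fingertips, at right-panel (605,185) and (675,165), sitting over the bin's interior, and the bin hasn't moved. I'll measure how high the tips really are.

```bash
python3 - <<'E'
from h import *
for n in("scene","side"):
    _,w=cloud(n,n+"1.npz");r=rk(w);z=w[...,2]
    m=(z>.008)&(z<.1)&(abs(r[...,0])<.075)&(r[...,1]>.15)&(r[...,1]<.26)
    for lo in range(8,100,8):
        k=m&(z*1e3>=lo)&(z*1e3<lo+8)
        if k.sum()>5: print(n,lo,k.sum(),"y",np.round(np.percentile(r[k][:,1]*1e3,[5,50,95])),"x",np.round(np.percentile(r[k][:,0]*1e3,[5,50,95])))
c,e=proj("scene",np.r_[wd(.045,.199),.019]),proj("scene",np.r_[wd(-.045,.199),.019]);print(c,e)
E
```

```text
scene 8 181 y [223. 228. 233.] x [-66.   2.  66.]
scene 16 176 y [223. 228. 233.] x [-67.   3.  68.]
scene 24 192 y [223. 229. 233.] x [-65.   7.  69.]
scene 32 202 y [222. 227. 233.] x [-66.   1.  68.]
scene 56 43 y [193. 209. 214.] x [-48. -42.  50.]
scene 64 63 y [194. 209. 214.] x [-52. -41.  57.]
scene 72 73 y [195. 209. 214.] x [-53. -41.  58.]
scene 80 69 y [196. 209. 214.] x [-53. -41.  57.]
scene 88 52 y [194. 209. 213.] x [-47. -41.  57.]
scene 96 20 y [209. 213. 215.] x [-60.  47.  60.]
side 8 107 y [215. 221. 226.] x [-70.  -5.  52.]
side 16 100 y [217. 222. 226.] x [-69.  -3.  49.]
side 24 96 y [217. 221. 226.] x [-69.  -7.  44.]
side 32 98 y [218. 223. 228.] x [-69.  -3.  46.]
side 56 23 y [188. 193. 209.] x [-50.  41.  44.]
side 64 48 y [189. 193. 206.] x [-57.  -2.  53.]
side 72 42 y [189. 193. 208.] x [-58.  -2.  52.]
side 80 40 y [188. 193. 203.] x [-57.  41.  52.]
side 88 26 y [188. 190. 194.] x [-58.  41.  48.]
side 96 18 y [187. 190. 209.] x [-57. -44.  62.]
[[329.34104123 243.54767164]] [[371.35781926 233.06436428]]
```

>>> send_rows(
  steps=[
    {"gripper": 1, "offset": [0, 0, -0.08], "turn": 0},
    {"gripper": 1, "offset": [0, 0, -0.08], "turn": 0},
    {"gripper": 1, "offset": [0.12, 0, -0.08], "turn": 0},
    {"gripper": 1, "offset": [0.12, 0, -0.08], "turn": 0},
    {"gripper": 1, "offset": [0.12, 0, -0.08], "turn": 0},
    {"gripper": 1, "offset": [0.12, 0, -0.08], "turn": 0},
    {"gripper": 1, "offset": [0.12, 0, -0.08], "turn": 0},
    {"gripper": 1, "offset": [0.12, 0, -0.08], "turn": 0},
    {"gripper": 1, "offset": [0.12, 0, -0.08], "turn": 0},
    {"gripper": 1, "offset": [0.12, 0, -0.08], "turn": 0},
  ],
)

```text
t: 3.45
eef_pos: [0.3914, 0.1854, 0.0463]
eef_rot: [1.196, 2.905, -0.0]
force: [0.4, -0.3, -0.6]
grip_width: 0.0004
gripper_force: 0.0
```

```bash
python3 chk.py 2 | head -3;  python3 - <<'E'
from h import *
for n in("scene","side"):
    _,w=cloud(n,n+"2.npz");r=rk(w);z=w[...,2]
    m=(z>.008)&(z<.13)&(abs(r[...,0])<.075)&(r[...,1]>.236)&(r[...,1]<.30)
    for lo in range(8,120,8):
        k=m&(z*1e3>=lo)&(z*1e3<lo+8)
        if k.sum()>3: print(n,lo,k.sum(),"y",np.round(np.percentile(r[k][:,1]*1e3,[5,50,95])),"x",np.round(np.percentile(r[k][:,0]*1e3,[5,50,95])))
a=cv2.imread("pics/side2.png")[100:310,100:360];b=cv2.imread("pics/scene2.png")[110:320,200:460]
cv2.imwrite("pics/c2.png",np.hstack([cv2.resize(i,(400,323),interpolation=2) for i in(a,b)]))
E
```

```text
rack now [ -0.4 258.7] z 46.3 ang -0.0 offset [-0.1273 -0.0012  0.0807] turn -0.001 F [ 0.4 -0.3 -0.6] t 3.45
side bin outer y [np.float64(217.8), np.float64(220.0), np.float64(230.9), np.float64(230.6)] x [-106.  101.]
-60 341 [-44.1  33.4]
scene 80 14 y [266. 271. 273.] x [-5.  5.  9.]
scene 88 45 y [259. 270. 273.] x [-10.   6.  14.]
scene 96 59 y [258. 269. 273.] x [-10.   7.  15.]
scene 104 62 y [259. 269. 273.] x [-11.   7.  15.]
scene 112 43 y [266. 272. 274.] x [-6.  4. 15.]
side 80 11 y [248. 250. 254.] x [-10.  -6.   3.]
side 88 24 y [248. 251. 259.] x [-14.  -8.   9.]
side 96 37 y [247. 252. 262.] x [-15.  -6.  10.]
side 104 34 y [248. 252. 259.] x [-15.  -4.  10.]
side 112 26 y [247. 251. 254.] x [-15.  -3.   5.]
```

View pics/c2.png

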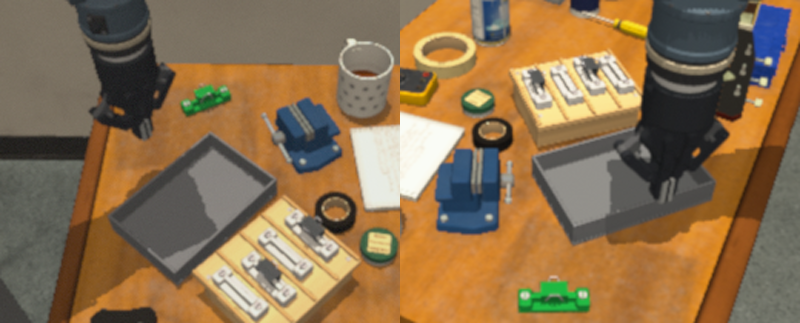

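The shut fingertips really sit about 37 mm above the reported TCP, and about 50 mm above it when open. Lateral position agrees with the cameras. I'll correct the height for this and retry, watching the force.

>>> send_rows(
  steps=[
    {"gripper": -1, "offset": [0, 0, 0.04], "turn": 0},
    {"gripper": -1, "offset": [0, 0, 0.08], "turn": 0},
    {"gripper": -1, "offset": [0, 0, 0.1], "turn": 0},
    {"gripper": -1, "offset": [0, 0, 0.12], "turn": 0},
    {"gripper": -1, "offset": [0, 0, 0.135], "turn": 0},
    {"gripper": -1, "offset": [0, 0, 0.145], "turn": 0},
    {"gripper": -1, "offset": [0, 0, 0.152], "turn": 0},
    {"gripper": -1, "offset": [0, 0, 0.152], "turn": 0},
  ],
)

```text
t: 4.22
eef_pos: [0.3908, 0.1856, -0.03]
eef_rot: [-1.194, -2.905, 0.001]
force: [-0.2, -1.2, -0.1]
grip_width: 0.0856
gripper_force: 0.0
```

```bash
python3 - <<'E'
from h import *
go(-1,225,-30,0)
for n in("scene",):
    p,d=grab_frame(n);np.savez(n+"3.npz",p=p,d=d);_,w=cloud(n,n+"3.npz");r=rk(w);z=w[...,2]
    m=(z>.008)&(z<.13)&(abs(r[...,0])<.075)&(r[...,1]>.244)&(r[...,1]<.30)
    for lo in range(8,60,4):
        k=m&(z*1e3>=lo)&(z*1e3<lo+4)
        if k.sum()>3: print(n,lo,k.sum(),"y",np.round(np.percentile(r[k][:,1]*1e3,[5,50,95])),"x",np.round(np.percentile(r[k][:,0]*1e3,[5,50,95])))
E
```

```text
rack now [ -0.6 259.2] z -30.0 ang 0.0 offset [-0.0684 -0.0008  0.    ] turn 0.0 F [-0.2 -1.2 -0.1] t 4.2167
scene 16 4 y [257. 263. 268.] x [-42. -42.  36.]
scene 20 14 y [253. 267. 273.] x [-44. -42.  50.]
scene 24 26 y [256. 269. 273.] x [-52. -42.  51.]
scene 28 33 y [256. 269. 274.] x [-53. -41.  56.]
scene 32 32 y [255. 269. 274.] x [-44.  45.  57.]
scene 36 37 y [253. 269. 273.] x [-53. -41.  57.]
scene 40 34 y [259. 269. 273.] x [-50.  44.  57.]
scene 44 39 y [256. 268. 273.] x [-53. -41.  57.]
scene 48 30 y [253. 269. 273.] x [-50. -42.  55.]
scene 52 28 y [258. 271. 274.] x [-46. -42.  56.]
scene 56 14 y [268. 271. 274.] x [-47.  45.  58.]
```

>>> send_rows(
  steps=[
    {"gripper": -1, "offset": [-0.015, 0, 0.004], "turn": 0},
    {"gripper": -1, "offset": [-0.03, 0, 0.006], "turn": 0},
    {"gripper": -1, "offset": [-0.04, 0, 0.008], "turn": 0},
    {"gripper": -1, "offset": [-0.05, 0, 0.008], "turn": 0},
    {"gripper": -1, "offset": [-0.06, 0, 0.008], "turn": 0},
    {"gripper": -1, "offset": [-0.07, 0, 0.008], "turn": 0},
    {"gripper": -1, "offset": [-0.08, 0, 0.008], "turn": 0},
    {"gripper": -1, "offset": [-0.09, 0, 0.008], "turn": 0},
    {"gripper": -1, "offset": [-0.1, 0, 0.008], "turn": 0},
    {"gripper": -1, "offset": [-0.104, 0, 0.008], "turn": 0},
  ],
)

```text
t: 5.1
eef_pos: [0.4284, 0.1486, -0.0336]
eef_rot: [1.195, 2.905, -0.0]
force: [-1.6, 1.9, 2.4]
grip_width: 0.0855
gripper_force: 1.5
```

>>> send_rows(
  steps=[
    {"gripper": -1, "offset": [-0.004, 0, 0], "turn": 0},
    {"gripper": -1, "offset": [-0.008, 0, 0], "turn": 0},
    {"gripper": -1, "offset": [-0.012, 0, 0], "turn": 0},
  ],
)

```text
t: 5.35
eef_pos: [0.4321, 0.1448, -0.0336]
eef_rot: [-1.194, -2.906, 0.0]
force: [-1.8, 2.1, 1.4]
grip_width: 0.0855
gripper_force: 1.4
```

```bash
python3 chk.py 4
```

```text
rack now [ -0.5 201.2] z -33.6 ang 0.0 offset [-0.0124 -0.001  -0.0793] turn 0.0 F [-1.8  2.1  1.4] t 5.35
side bin outer y [np.float64(190.7), np.float64(190.4), np.float64(190.2), np.float64(189.4)] x [-107.   92.]
-60 341 [-44.3  33.3]
-20 251 [-54.3  23.4]
20 300 [-43.5  33.5]
60 242 [-48.5  28.9]
scene bin outer y [np.float64(193.9), np.float64(194.3), np.float64(194.3), np.float64(193.8)] x [-104.   96.]
-60 80 [-39.7  -4.6]
-20 140 [-47.9  28. ]
20 176 [-37.3  39.4]
60 141 [-42.4  34.2]
```

>>> send_rows(
  steps=[
    {"gripper": -1, "offset": [-0.003, 0, 0], "turn": 0},
    {"gripper": -1, "offset": [-0.006, 0, 0], "turn": 0},
    {"gripper": -1, "offset": [-0.009, 0, 0], "turn": 0},
    {"gripper": -1, "offset": [-0.011, 0, 0], "turn": 0},
    {"gripper": -1, "offset": [-0.012, 0, 0], "turn": 0},
    {"gripper": -1, "offset": [-0.012, 0, 0], "turn": 0},
  ],
)

```text
t: 5.95
eef_pos: [0.4366, 0.1405, -0.0336]
eef_rot: [1.195, 2.905, -0.0]
force: [-1.6, 0.5, -0.2]
grip_width: 0.0851
gripper_force: 0.4
```

>>> send_rows(
  steps=[
    {"gripper": -1, "offset": [-0.001, 0, 0], "turn": 0},
    {"gripper": -1, "offset": [-0.002, 0, 0], "turn": 0},
    {"gripper": -1, "offset": [-0.002, 0, 0], "turn": 0},
  ],
)

```text
t: 6.2
eef_pos: [0.4372, 0.1399, -0.0336]
eef_rot: [1.194, 2.906, -0.0]
force: [-0.4, 0.6, -1.3]
grip_width: 0.0853
gripper_force: 0.6
```

>>> send_rows(
  steps=[
    {"gripper": -1, "offset": [-0.001, 0, 0], "turn": 0},
    {"gripper": -1, "offset": [-0.002, 0, 0], "turn": 0},
    {"gripper": -1, "offset": [-0.003, 0, 0], "turn": 0},
    {"gripper": -1, "offset": [-0.003, 0, 0], "turn": 0},
  ],
)

```text
t: 6.53
eef_pos: [0.4382, 0.1389, -0.0336]
eef_rot: [-1.194, -2.906, 0.0]
force: [-0.7, 0.8, -0.5]
grip_width: 0.0856
gripper_force: 0.8
```

>>> send_rows(
  steps=[
    {"gripper": -1, "offset": [-0.001, 0, 0], "turn": 0},
    {"gripper": -1, "offset": [-0.002, 0, 0], "turn": 0},
    {"gripper": -1, "offset": [-0.002, 0, 0], "turn": 0},
  ],
)

```text
t: 6.78
eef_pos: [0.4382, 0.1388, -0.0336]
eef_rot: [-1.193, -2.905, -0.001]
force: [-4.9, 5.2, 2.3]
grip_width: 0.0856
gripper_force: 3.4
```

>>> send_rows(
  steps=[
    {"gripper": -1, "offset": [-0.001, 0, 0], "turn": 0},
    {"gripper": -1, "offset": [-0.002, 0, 0], "turn": 0},
    {"gripper": -1, "offset": [-0.002, 0, 0], "turn": 0},
  ],
)

```text
t: 7.03
eef_pos: [0.438, 0.1386, -0.0336]
eef_rot: [-1.191, -2.903, -0.002]
force: [-7.8, 7.5, 4.9]
grip_width: 0.0855
gripper_force: 5.9
```

```bash
python3 chk.py 5|grep -v "^[-26]"
```

```text
rack now [ -0.8 192.6] z -33.6 ang 0.1 offset [ 0.005  -0.0004 -0.0792] turn 0.002 F [-7.8  7.5  4.9] t 7.0333
side bin outer y [np.float64(181.0), np.float64(181.6), np.float64(182.2), np.float64(181.6)] x [-108.   93.]
scene bin outer y [np.float64(185.8), np.float64(186.0), np.float64(186.9), np.float64(185.9)] x [-104.   96.]
```

The bin is home: the outer wall reads 184 mm averaged over both cameras, and the force rose on contact. Next I'll back off, shut the gripper, and go behind lane +60.

>>> send_rows(
  steps=[
    {"gripper": -1, "offset": [0.02, 0, 0], "turn": 0},
    {"gripper": -1, "offset": [0.05, 0, 0], "turn": 0},
    {"gripper": 1, "offset": [0.05, 0, -0.08], "turn": 0},
    {"gripper": 1, "offset": [0.05, 0, -0.16], "turn": 0},
    {"gripper": 1, "offset": [0.05, 0, -0.24], "turn": 0},
    {"gripper": 1, "offset": [0.0, 0.03, -0.27], "turn": 0},
    {"gripper": 1, "offset": [-0.08, 0.05, -0.27], "turn": 0},
    {"gripper": 1, "offset": [-0.16, 0.08, -0.27], "turn": 0},
    {"gripper": 1, "offset": [-0.24, 0.1, -0.27], "turn": 0},
    {"gripper": 1, "offset": [-0.32, 0.12, -0.27], "turn": 0},
  ],
)

```text
t: 7.97
eef_pos: [0.5974, 0.0668, 0.1018]
eef_rot: [1.193, 2.904, -0.0]
force: [1.0, 1.7, 0.6]
grip_width: -0.0001
gripper_force: 0.0
```

```bash
python3 -c "
from h import *
go(60,-74,100,0);go(60,-74,24,0)"
```

```text
rack now [60.3 28.9] z 101.8 ang 0.0 offset [-0.2058 -0.0007  0.004 ] turn 0.0 F [1.  1.7 0.6] t 7.9667
rack now [60.3 28.9] z 101.8 ang 0.0 offset [-0.2055 -0.0008  0.156 ] turn 0.0 F [1.  1.7 0.6] t 7.9667
```

>>> send_rows(
  steps=[
    {"gripper": 1, "offset": [-0.08, 0, 0], "turn": 0},
    {"gripper": 1, "offset": [-0.16, 0, 0], "turn": 0},
    {"gripper": 1, "offset": [-0.207, 0, 0], "turn": 0},
    {"gripper": 1, "offset": [-0.207, 0, 0.04], "turn": 0},
    {"gripper": 1, "offset": [-0.207, 0, 0.08], "turn": 0},
    {"gripper": 1, "offset": [-0.207, 0, 0.12], "turn": 0},
    {"gripper": 1, "offset": [-0.207, 0, 0.14], "turn": 0},
    {"gripper": 1, "offset": [-0.207, 0, 0.156], "turn": 0},
    {"gripper": 1, "offset": [-0.207, 0, 0.156], "turn": 0},
  ],
)

```text
t: 8.72
eef_pos: [0.6682, -0.0049, 0.022]
eef_rot: [-1.194, -2.904, 0.002]
force: [-0.3, -0.0, 0.2]
grip_width: 0.0001
gripper_force: 0.0
```

```bash
python3 - <<'E'
from h import *
go(60,-60,24,0)
a=[]
for n,(u0,v0) in dict(side=(200,170),scene=(230,90)).items():
    p,d=grab_frame(n);np.savez(n+"6.npz",p=p,d=d);_,w=cloud(n,n+"6.npz");r=rk(w);z=w[...,2]
    a.append(cv2.resize(p[v0:v0+160,u0:u0+160],(400,400),interpolation=2))
    m=(z>.056)&(z<.13)&(abs(r[...,0]-.06)<.02)&(r[...,1]>-.10)&(r[...,1]<-.058)
    for lo in range(56,80,4):
        k=m&(z*1e3>=lo)&(z*1e3<lo+4)
        if k.sum()>1: print(n,lo,k.sum(),"y",np.round(np.percentile(r[k][:,1]*1e3,[5,50,95])),"x",np.round(np.percentile(r[k][:,0]*1e3,[5,50,95])))
cv2.imwrite("pics/c6.png",np.hstack(a))
E
```

```text
rack now [ 59.2 -71.9] z 22.0 ang 0.0 offset [ 0.0238  0.0017 -0.0039] turn 0.0 F [-0.3 -0.   0.2] t 8.7167
side 56 4 y [-78. -70. -64.] x [40. 46. 76.]
side 60 5 y [-82. -81. -79.] x [51. 52. 63.]
side 64 9 y [-82. -79. -75.] x [46. 52. 69.]
side 68 6 y [-83. -81. -78.] x [49. 54. 58.]
side 72 12 y [-83. -81. -76.] x [45. 52. 62.]
side 76 10 y [-83. -81. -78.] x [46. 53. 63.]
scene 56 5 y [-67. -60. -58.] x [42. 60. 66.]
scene 60 3 y [-59. -59. -59.] x [56. 60. 67.]
scene 64 12 y [-64. -61. -59.] x [51. 64. 72.]
scene 68 13 y [-70. -61. -59.] x [50. 67. 74.]
scene 72 16 y [-74. -60. -59.] x [50. 65. 74.]
scene 76 13 y [-70. -64. -60.] x [49. 68. 75.]
```

View pics/c6.png

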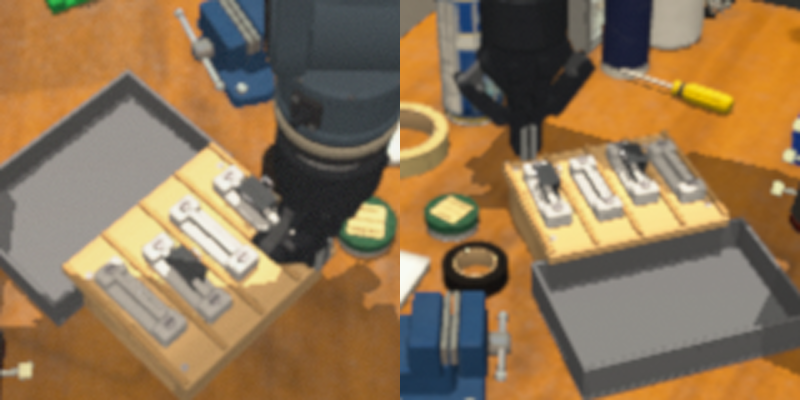

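The fingertips, at (525,140) in the right panel, stand right behind the clipped casting of lane +60, and the bin is tucked under the edge. Pushing now.

>>> send_rows(
  steps=[
    {"gripper": 1, "offset": [0.012, 0.001, 0], "turn": 0},
    {"gripper": 1, "offset": [0.024, 0.002, 0], "turn": 0},
    {"gripper": 1, "offset": [0.036, 0.002, 0], "turn": 0},
    {"gripper": 1, "offset": [0.048, 0.002, 0], "turn": 0},
    {"gripper": 1, "offset": [0.06, 0.002, 0], "turn": 0},
    {"gripper": 1, "offset": [0.072, 0.002, 0], "turn": 0},
    {"gripper": 1, "offset": [0.084, 0.002, 0], "turn": 0},
    {"gripper": 1, "offset": [0.096, 0.002, 0], "turn": 0},
    {"gripper": 1, "offset": [0.108, 0.002, 0], "turn": 0},
  ],
)

```text
t: 9.57
eef_pos: [0.6309, 0.0341, 0.0235]
eef_rot: [1.194, 2.906, -0.0]
force: [0.9, -1.2, 0.9]
grip_width: 0.0002
gripper_force: 0.4
```

```bash
python3 chk.py 7
```

```text
rack now [ 60.6 -18. ] z 23.5 ang 0.0 offset [ 0.426  -0.1231  0.0349] turn 0.0 F [ 0.9 -1.2  0.9] t 9.5667
side bin outer y [np.float64(181.3), np.float64(181.7), np.float64(182.2), np.float64(180.2)] x [-108.   93.]
-60 342 [-44.5  33.2]
-20 255 [-54.5  23.4]
20 309 [-43.8  33.8]
60 122 [-28.5  71.5]
scene bin outer y [np.float64(185.3), np.float64(185.8), np.float64(186.1), np.float64(185.4)] x [-105.   96.]
-60 177 [-38.7  38.8]
-20 142 [-48.9  28.7]
20 185 [-36.5  38.2]
60 200 [-9.5 78.3]
```

>>> send_rows(
  steps=[
    {"gripper": 1, "offset": [0.012, 0, 0], "turn": 0},
    {"gripper": 1, "offset": [0.024, 0, 0], "turn": 0},
    {"gripper": 1, "offset": [0.036, 0, 0], "turn": 0},
    {"gripper": 1, "offset": [0.048, 0, 0], "turn": 0},
    {"gripper": 1, "offset": [0.06, 0, 0], "turn": 0},
    {"gripper": 1, "offset": [0.072, 0, 0], "turn": 0},
    {"gripper": 1, "offset": [0.084, 0, 0], "turn": 0},
    {"gripper": 1, "offset": [0.096, 0, 0], "turn": 0},
    {"gripper": 1, "offset": [0.108, 0, 0], "turn": 0},
    {"gripper": 1, "offset": [0.12, 0, 0], "turn": 0},
  ],
)

```text
t: 10.5
eef_pos: [0.5881, 0.0764, 0.0233]
eef_rot: [-1.194, -2.905, 0.0]
force: [0.5, -0.7, 0.8]
grip_width: -0.0001
gripper_force: 0.8
```

```bash
python3 chk.py 8; python3 - <<'E'
import cv2,numpy as np
a=cv2.imread("pics/side8.png")[140:300,170:330];b=cv2.imread("pics/scene8.png")[120:280,250:410]
cv2.imwrite("pics/c8.png",np.hstack([cv2.resize(i,(400,400),interpolation=2) for i in(a,b)]))
E
```

```text
rack now [60.5 42.2] z 23.3 ang 0.0 offset [ 0.3056 -0.1229  0.0347] turn 0.0 F [ 0.5 -0.7  0.8] t 10.5
side bin outer y [np.float64(181.6), np.float64(181.7), np.float64(182.5), np.float64(181.9)] x [-108.   92.]
-60 337 [-44.3  32.8]
-20 258 [-54.   23.2]
20 297 [-43.3  33.7]
60 29 [31.3 57.3]
scene bin outer y [np.float64(185.4), np.float64(185.9), np.float64(185.9), np.float64(185.5)] x [-104.   96.]
-60 188 [-39.8  38.5]
-20 106 [-10.8  28.5]
20 89 [ 9.6 39.6]
60 141 [ 52.  100.1]
```

View pics/c8.png

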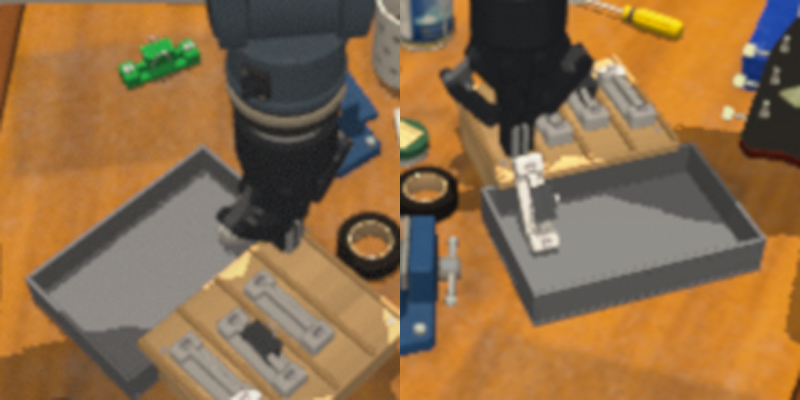

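The casting has tipped: its nose is in the bin at (540,240) and its tail still leans on the edge at (525,165). I'll push on gently so the tail drops.

>>> send_rows(
  steps=[
    {"gripper": 1, "offset": [0.008, 0, 0], "turn": 0},
    {"gripper": 1, "offset": [0.016, 0, 0], "turn": 0},
    {"gripper": 1, "offset": [0.024, 0, 0], "turn": 0},
    {"gripper": 1, "offset": [0.032, 0, 0], "turn": 0},
    {"gripper": 1, "offset": [0.04, 0, 0], "turn": 0},
    {"gripper": 1, "offset": [0.048, 0, 0], "turn": 0},
    {"gripper": 1, "offset": [0.054, 0, 0], "turn": 0},
    {"gripper": 1, "offset": [0.054, 0, 0], "turn": 0},
  ],
)

```text
t: 11.27
eef_pos: [0.5689, 0.0953, 0.0234]
eef_rot: [-1.193, -2.906, 0.0]
force: [0.2, 0.3, 0.5]
grip_width: 0.0001
gripper_force: 0.0
```

```bash
python3 chk.py 9; python3 - <<'E'
from h import *
for n in("side","scene"):
    _,w=cloud(n,n+"9.npz");r=rk(w);z=w[...,2]
    m=(z>.008)&(abs(r[...,0]-.06)<.03)&(r[...,1]>.06)&(r[...,1]<.175)
    for lo in range(60,175,15):
        k=m&(r[...,1]*1e3>=lo)&(r[...,1]*1e3<lo+15)
        if k.sum()>3: print(n,lo,k.sum(),"z",np.round(np.percentile(z[k]*1e3,[5,50,95])))
E
```

```text
rack now [60.5 69.1] z 23.4 ang 0.0 offset [ 0.2518 -0.1228  0.0349] turn 0.001 F [0.2 0.3 0.5] t 11.2667
side bin outer y [np.float64(181.8), np.float64(181.9), np.float64(182.8), np.float64(181.9)] x [-108.   92.]
-60 331 [-44.1  33.2]
-20 255 [-54.3  23.1]
20 295 [-43.6  33.4]
60 34 [ 58.1 113.5]
scene bin outer y [np.float64(185.2), np.float64(185.8), np.float64(186.0), np.float64(185.6)] x [-105.   96.]
-60 174 [-38.7  39. ]
-20 64 [ 8.6 29.3]
20 22 [35.5 41.3]
60 83 [ 76.4 119.8]
side 60 185 z [ 50.  95. 323.]
side 75 20 z [ 23. 112. 117.]
side 90 55 z [12. 33. 83.]
side 105 40 z [ 12.  21. 409.]
side 135 4 z [ 8.  9. 17.]
side 165 22 z [ 9. 22. 34.]
scene 60 145 z [ 45.  96. 126.]
scene 75 903 z [ 81. 137. 323.]
scene 90 1635 z [ 62. 271. 428.]
scene 105 2775 z [190. 321. 433.]
scene 120 1222 z [ 44. 380. 431.]
scene 135 19 z [358. 368. 385.]
```

>>> send_rows(
  steps=[
    {"gripper": 1, "offset": [0, 0, -0.06], "turn": 0},
    {"gripper": 1, "offset": [0, 0, -0.13], "turn": 0},
    {"gripper": 1, "offset": [-0.03, -0.03, -0.16], "turn": 0},
    {"gripper": 1, "offset": [-0.1, -0.07, -0.16], "turn": 0},
    {"gripper": 1, "offset": [-0.17, -0.11, -0.16], "turn": 0},
    {"gripper": 1, "offset": [-0.24, -0.15, -0.16], "turn": 0},
    {"gripper": 1, "offset": [-0.292, -0.163, -0.16], "turn": 0},
    {"gripper": 1, "offset": [-0.292, -0.163, -0.16], "turn": 0},
  ],
)

```text
t: 12.03
eef_pos: [0.6181, -0.0707, 0.1032]
eef_rot: [1.2, 2.901, -0.001]
force: [0.5, 0.8, -0.3]
grip_width: 0.0
gripper_force: 0.0
```

```bash
python3 chk.py 10; python3 - <<'E'
from h import *
go(-21,-76,24,0)
a=cv2.imread("pics/side10.png")[160:320,160:320];b=cv2.imread("pics/scene10.png")[120:280,250:410]
cv2.imwrite("pics/c10.png",np.hstack([cv2.resize(i,(400,400),interpolation=2) for i in(a,b)]))
E
```

```text
rack now [-22.9 -82.6] z 103.2 ang -0.2 offset [0.5558 0.0413 0.1932] turn -0.005 F [ 0.5  0.8 -0.3] t 12.0333
side bin outer y [np.float64(182.1), np.float64(182.1), np.float64(182.1), np.float64(181.0)] x [-108.   92.]
-60 334 [-44.3  33.4]
-20 195 [-54.7  23.3]
20 114 [ 7.9 34.8]
60 70 [55.3 94.5]
scene bin outer y [np.float64(185.1), np.float64(186.0), np.float64(185.8), np.float64(185.7)] x [-104.   95.]
-60 185 [-38.6  38.4]
-20 151 [-48.2  28.5]
20 180 [-36.3  38.8]
60 107 [64.4 98.7]
rack now [-21.7 -78.5] z 103.0 ang -0.1 offset [0.005  0.0014 0.158 ] turn -0.003 F [-0.6 -0.1 -0. ] t 12.1333
```

View pics/c10.png

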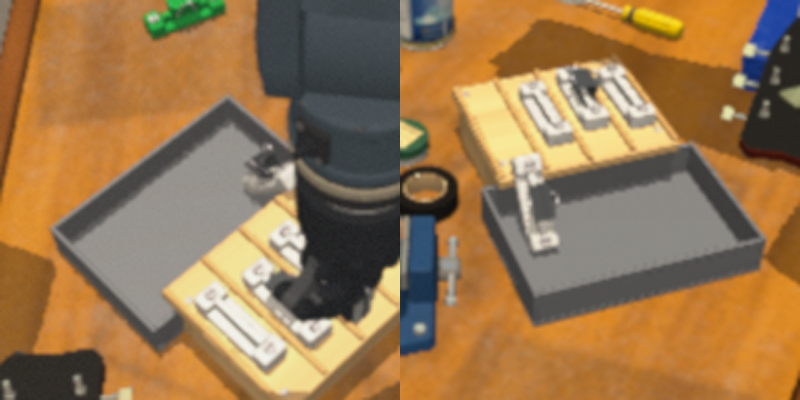

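The first casting still leans with its tail at the edge, (525,165) in the right panel, and its nose in the bin at (540,240). I'll get its profile from the depth data.

```bash
python3 - <<'E'
from h import *
for n in("side","scene"):
    _,w=cloud(n,n+"10.npz");r=rk(w)*1e3;z=w[...,2]*1e3
    m=(z>7)&(z<100)&(abs(r[...,0]-60)<22)&(r[...,1]>40)&(r[...,1]<176)
    for lo in range(40,176,8):
        k=m&(r[...,1]>=lo)&(r[...,1]<lo+8)
        if k.sum()>2: print(n,lo,k.sum(),"z",np.round(np.percentile(z[k],[5,50,95])),"x",np.round(np.percentile(r[k][:,0],[5,50,95])))
E
```

```text
side 40 8 z [52. 54. 56.] x [39. 40. 44.]
side 48 23 z [51. 53. 69.] x [39. 45. 52.]
side 56 46 z [51. 68. 75.] x [44. 49. 56.]
side 64 40 z [50. 71. 74.] x [45. 48. 62.]
side 72 19 z [39. 51. 68.] x [45. 47. 60.]
side 80 37 z [30. 50. 60.] x [45. 52. 64.]
side 88 54 z [24. 50. 65.] x [45. 52. 65.]
side 96 58 z [19. 41. 59.] x [45. 52. 67.]
side 104 37 z [13. 27. 53.] x [45. 49. 67.]
side 112 3 z [14. 19. 22.] x [47. 54. 54.]
side 168 3 z [7. 8. 8.] x [47. 59. 60.]
scene 40 21 z [51. 53. 57.] x [41. 69. 79.]
scene 48 86 z [ 9. 24. 56.] x [62. 73. 81.]
scene 56 29 z [10. 52. 57.] x [41. 73. 81.]
scene 64 84 z [44. 57. 74.] x [40. 68. 80.]
scene 72 101 z [49. 63. 72.] x [50. 62. 71.]
scene 80 35 z [36. 45. 61.] x [59. 67. 72.]
scene 88 34 z [28. 34. 64.] x [53. 67. 71.]
scene 96 100 z [20. 54. 64.] x [50. 63. 71.]
scene 104 107 z [19. 45. 56.] x [49. 60. 71.]
scene 112 71 z [14. 20. 45.] x [50. 60. 70.]
```

While I pushed, the casting pivoted about its nose, then fell back to lean on the edge once I let go. The fix is to push its tail along its own 45° slope, forward and down, so that it slides off the edge. I'll position for that.

>>> send_rows(
  steps=[
    {"gripper": 1, "offset": [0.06, 0.04, 0], "turn": 0},
    {"gripper": 1, "offset": [0.12, 0.08, 0], "turn": 0},
    {"gripper": 1, "offset": [0.18, 0.12, 0], "turn": 0},
    {"gripper": 1, "offset": [0.23, 0.15, 0], "turn": 0},
    {"gripper": 1, "offset": [0.245, 0.164, 0], "turn": 0},
    {"gripper": 1, "offset": [0.245, 0.164, 0.05], "turn": 0},
    {"gripper": 1, "offset": [0.245, 0.164, 0.1], "turn": 0},
    {"gripper": 1, "offset": [0.245, 0.164, 0.13], "turn": 0},
    {"gripper": 1, "offset": [0.245, 0.164, 0.142], "turn": 0},
    {"gripper": 1, "offset": [0.245, 0.164, 0.142], "turn": 0},
  ],
)

```text
t: 12.97
eef_pos: [0.5853, 0.0789, 0.0312]
eef_rot: [-1.192, -2.904, 0.002]
force: [0.5, 0.5, 0.3]
grip_width: 0.0002
gripper_force: 0.0
```

```bash
python3 -c "
from h import *
go(60.5,48,30,0)"
```

```text
rack now [60.4 46. ] z 31.2 ang 0.1 offset [0.004  0.0003 0.0023] turn 0.001 F [0.5 0.5 0.3] t 12.9667
```

>>> send_rows(
  steps=[
    {"gripper": 1, "offset": [0.006, 0, 0.006], "turn": 0},
    {"gripper": 1, "offset": [0.012, 0, 0.012], "turn": 0},
    {"gripper": 1, "offset": [0.018, 0, 0.017], "turn": 0},
    {"gripper": 1, "offset": [0.024, 0, 0.021], "turn": 0},
  ],
)

```text
t: 13.3
eef_pos: [0.5783, 0.0873, 0.0224]
eef_rot: [1.194, 2.905, 0.001]
force: [0.4, -0.7, -0.4]
grip_width: 0.0001
gripper_force: 0.3
```

>>> send_rows(
  steps=[
    {"gripper": 1, "offset": [0.006, 0, 0.002], "turn": 0},
    {"gripper": 1, "offset": [0.012, 0, 0.003], "turn": 0},
    {"gripper": 1, "offset": [0.016, 0, 0.003], "turn": 0},
    {"gripper": 1, "offset": [0.016, 0, 0.003], "turn": 0},
  ],
)

```text
t: 13.63
eef_pos: [0.5719, 0.0931, 0.0205]
eef_rot: [-1.194, -2.906, 0.0]
force: [-0.3, -0.3, -0.6]
grip_width: 0.0003
gripper_force: 0.0
```

```bash
cat > prof.py <<'E'
from h import *
import sys
t=sys.argv[1];l=float(sys.argv[2])
for n in("side","scene"):
    _,w=cloud(n,n+t+".npz");r=rk(w)*1e3;z=w[...,2]*1e3
    m=(z>7)&(z<90)&(abs(r[...,0]-l)<16)&(r[...,1]>48)&(r[...,1]<172)
    print(n,[(lo,int(k.sum()),np.round(np.percentile(z[k],[5,50,95])).astype(int).tolist()) for lo in range(48,172,8) for k in[m&(r[...,1]>=lo)&(r[...,1]<lo+8)] if k.sum()>2])
E
python3 chk.py 11; python3 prof.py 11 60
```

```text
rack now [61.1 65.4] z 20.5 ang 0.0 offset [ 0.2592 -0.124   0.0291] turn 0.001 F [-0.3 -0.3 -0.6] t 13.6333
side bin outer y [np.float64(181.3), np.float64(181.1), np.float64(182.2), np.float64(181.5)] x [-108.   92.]
-60 345 [-44.2  33.4]
-20 266 [-54.4  23.7]
20 312 [-43.6  33.5]
60 34 [55.2 68.3]
scene bin outer y [np.float64(185.0), np.float64(185.9), np.float64(185.6), np.float64(185.8)] x [-105.   96.]
-60 175 [-38.7  38.8]
-20 68 [ 8.  29.5]
20 24 [35.1 40.8]
60 55 [73.3 80.5]
side [(48, 86, [49, 53, 86]), (56, 82, [50, 64, 86]), (64, 5, [52, 67, 75]), (72, 6, [23, 24, 27]), (80, 34, [15, 18, 32]), (88, 48, [13, 24, 38]), (96, 27, [11, 15, 38]), (104, 18, [13, 14, 28]), (112, 15, [10, 14, 17]), (120, 18, [11, 14, 21]), (128, 15, [9, 19, 21]), (136, 7, [9, 18, 21])]
scene [(48, 106, [11, 21, 51]), (56, 23, [15, 42, 81]), (64, 60, [17, 44, 53]), (72, 161, [15, 71, 87]), (80, 31, [10, 16, 89]), (88, 38, [10, 33, 35]), (96, 35, [10, 33, 38]), (104, 59, [11, 33, 35]), (112, 70, [10, 22, 35]), (120, 21, [11, 18, 21]), (128, 27, [11, 20, 23]), (136, 80, [8, 17, 23]), (144, 5, [10, 13, 17])]
```

It is flat in the bin now, spanning y≈65–145 with its top around z≈20, and the bin is still home. On to lane -20.

>>> send_rows(
  steps=[
    {"gripper": 1, "offset": [0, 0, -0.06], "turn": 0},
    {"gripper": 1, "offset": [0, 0, -0.13], "turn": 0},
    {"gripper": 1, "offset": [-0.03, -0.03, -0.16], "turn": 0},
    {"gripper": 1, "offset": [-0.1, -0.07, -0.16], "turn": 0},
    {"gripper": 1, "offset": [-0.17, -0.11, -0.16], "turn": 0},
    {"gripper": 1, "offset": [-0.24, -0.15, -0.16], "turn": 0},
    {"gripper": 1, "offset": [-0.287, -0.164, -0.16], "turn": 0},
    {"gripper": 1, "offset": [-0.287, -0.164, -0.16], "turn": 0},
  ],
)

```text
t: 14.4
eef_pos: [0.6185, -0.0711, 0.1003]
eef_rot: [1.2, 2.901, -0.001]
force: [-0.8, 0.0, 1.2]
grip_width: 0.0003
gripper_force: 0.0
```

>>> send_rows(
  steps=[
    {"gripper": 1, "offset": [0, 0, 0.05], "turn": 0},
    {"gripper": 1, "offset": [0, 0, 0.1], "turn": 0},
    {"gripper": 1, "offset": [0, 0, 0.13], "turn": 0},
    {"gripper": 1, "offset": [0, 0, 0.155], "turn": 0},
    {"gripper": 1, "offset": [0, 0, 0.155], "turn": 0},
  ],
)

```text
t: 14.82
eef_pos: [0.6147, -0.0661, 0.0202]
eef_rot: [-1.193, -2.902, 0.002]
force: [-0.6, -0.2, 0.2]
grip_width: 0.0
gripper_force: 0.0
```

```bash
python3 -c "
from h import *
go(-21,40,23,0)"
```

```text
rack now [-22.  -76.9] z 20.2 ang 0.0 offset [ 0.2338  0.0021 -0.0048] turn 0.0 F [-0.6 -0.2  0.2] t 14.8167
```

>>> send_rows(
  steps=[
    {"gripper": 1, "offset": [0.014, 0.001, -0.004], "turn": 0},
    {"gripper": 1, "offset": [0.026, 0.002, -0.005], "turn": 0},
    {"gripper": 1, "offset": [0.038, 0.002, -0.005], "turn": 0},
    {"gripper": 1, "offset": [0.05, 0.002, -0.005], "turn": 0},
    {"gripper": 1, "offset": [0.062, 0.002, -0.005], "turn": 0},
    {"gripper": 1, "offset": [0.074, 0.002, -0.005], "turn": 0},
    {"gripper": 1, "offset": [0.086, 0.002, -0.005], "turn": 0},
    {"gripper": 1, "offset": [0.098, 0.002, -0.005], "turn": 0},
    {"gripper": 1, "offset": [0.11, 0.002, -0.005], "turn": 0},
    {"gripper": 1, "offset": [0.122, 0.002, -0.005], "turn": 0},
  ],
)

```text
t: 15.65
eef_pos: [0.5736, -0.0224, 0.0254]
eef_rot: [-1.194, -2.906, 0.0]
force: [0.6, -0.5, 0.2]
grip_width: -0.0003
gripper_force: 0.4
```

>>> send_rows(
  steps=[
    {"gripper": 1, "offset": [0.012, 0, 0], "turn": 0},
    {"gripper": 1, "offset": [0.024, 0, 0], "turn": 0},
    {"gripper": 1, "offset": [0.036, 0, 0], "turn": 0},
    {"gripper": 1, "offset": [0.048, 0, 0], "turn": 0},
    {"gripper": 1, "offset": [0.06, 0, 0], "turn": 0},
    {"gripper": 1, "offset": [0.072, 0, 0], "turn": 0},
    {"gripper": 1, "offset": [0.082, 0, 0], "turn": 0},
    {"gripper": 1, "offset": [0.09, 0, 0], "turn": 0},
    {"gripper": 1, "offset": [0.096, 0, 0], "turn": 0},
    {"gripper": 1, "offset": [0.1, 0, 0], "turn": 0},
  ],
)

```text
t: 16.48
eef_pos: [0.5381, 0.0126, 0.0254]
eef_rot: [-1.194, -2.906, 0.0]
force: [0.5, -0.1, -0.4]
grip_width: 0.0003
gripper_force: 0.0
```

```bash
python3 chk.py 12;python3 prof.py 12 -20
```

```text
rack now [-20.   32.9] z 25.4 ang 0.0 offset [0.3242 0.0381 0.0388] turn 0.001 F [ 0.5 -0.1 -0.4] t 16.4833
side [(88, 7, [56, 62, 67]), (96, 7, [49, 52, 58]), (104, 4, [41, 46, 49])]Traceback (most recent call last):
  File "chk.py", line 9, in <module>
    q=r[m]*1e3;f=[np.round(np.percentile(q[abs(q[:,0]-c)<12,1],98),1) for c in(-90,-75,75,90)];print(n,"bin outer y",f,"x",np.round(np.percentile(q[:,0],[.5,99.5])))
                           ~~~~~~~~~~~~~^^^^^^^^^^^^^^^^^^^^^^^^^^
    return _quantile_unchecked(
        a, q, axis, out, overwrite_input, method, keepdims, weights)
    return _ureduce(a,
                    func=_quantile_ureduce_func,
    ...<5 lines>...
                    overwrite_input=overwrite_input,
                    method=method)
    r = func(a, **kwargs)
    result = _quantile(arr,
                       quantiles=q,
    ...<2 lines>...
                       out=out,
                       weights=wgt)
    slices_having_nans = np.isnan(arr[-1, ...])
                                  ~~~^^^^^^^^^
IndexError: index -1 is out of bounds for axis 0 with size 0
Traceback (most recent call last):
  File "prof.py", line 5, in <module>
    _,w=cloud(n,n+t+".npz");r=rk(w)*1e3;z=w[...,2]*1e3
        ~~~~~^^^^^^^^^^^^^^
  File "h.py", line 4, in cloud
    z=np.load(f);p,d=z['p'],z['d'];c=get_calibration(n)
FileNotFoundError: [Errno 2] No such file or directory: 'scene12.npz'
```

```bash
sed -i 's/^    q=r\[m\]\*1e3;f=\[np.round(np.percentile(q\[abs(q\[:,0\]-c)<12,1\],98),1)/    q=r[m]*1e3;f=[float(np.round(np.percentile(np.r_[0,q[abs(q[:,0]-c)<12,1]],98),1))/; s/np.percentile(q\[:,0\],\[.5,99.5\])/np.percentile(np.r_[0,q[:,0]],[.5,99.5])/' chk.py; python3 chk.py 13;python3 prof.py 13 -20
```

```text
rack now [-20.   33.1] z 25.3 ang 0.0 offset [0.3238 0.0382 0.0388] turn 0.001 F [-0.5 -0.5  0.1] t 16.5333
side bin outer y [182.1, 182.0, 0.0, 74.2] x [-108.   89.]
-60 335 [-44.   33.1]
-20 26 [22.2 91.9]
20 308 [-43.6  33.5]
60 0 None
scene bin outer y [185.6, 185.7, 186.1, 185.3] x [-104.   95.]
-60 102 [ 0.5 40. ]
-20 138 [39.8 97. ]
20 182 [-36.5  39.1]
60 0 None
side [(64, 3, [73, 75, 76]), (88, 4, [61, 65, 66]), (96, 9, [48, 51, 58]), (104, 4, [42, 45, 47])]
scene [(48, 77, [9, 23, 56]), (56, 29, [12, 52, 72]), (64, 71, [46, 71, 76]), (72, 90, [45, 63, 74]), (80, 48, [32, 43, 61]), (88, 53, [23, 33, 66]), (96, 104, [18, 52, 61]), (104, 110, [14, 25, 52]), (112, 14, [14, 16, 21])]
```

It has tipped exactly like the first one, so I'll repeat the same sloped push.

>>> send_rows(
  steps=[
    {"gripper": 1, "offset": [-0.004, 0, -0.012], "turn": 0},
    {"gripper": 1, "offset": [0.01, 0, -0.012], "turn": 0},
    {"gripper": 1, "offset": [0.026, 0, -0.012], "turn": 0},
    {"gripper": 1, "offset": [0.032, 0, -0.006], "turn": 0},
    {"gripper": 1, "offset": [0.038, 0, 0], "turn": 0},
    {"gripper": 1, "offset": [0.044, 0, 0.005], "turn": 0},
    {"gripper": 1, "offset": [0.05, 0, 0.009], "turn": 0},
  ],
)

```text
t: 17.22
eef_pos: [0.5202, 0.0302, 0.0204]
eef_rot: [-1.194, -2.905, 0.0]
force: [0.5, -0.2, -0.5]
grip_width: -0.0003
gripper_force: 0.3
```

>>> send_rows(
  steps=[
    {"gripper": 1, "offset": [0.006, 0, 0.002], "turn": 0},
    {"gripper": 1, "offset": [0.012, 0, 0.003], "turn": 0},
    {"gripper": 1, "offset": [0.016, 0, 0.003], "turn": 0},
    {"gripper": 1, "offset": [0.016, 0, 0.003], "turn": 0},
  ],
)

```text
t: 17.55
eef_pos: [0.5145, 0.0358, 0.0193]
eef_rot: [-1.194, -2.905, 0.0]
force: [0.0, -0.6, 0.1]
grip_width: -0.0002
gripper_force: 0.0
```

```bash
python3 chk.py 14;python3 prof.py 14 -20
```

```text
rack now [-20.1  65.9] z 19.3 ang 0.0 offset [0.2581 0.0383 0.0268] turn 0.001 F [ 0.  -0.6  0.1] t 17.55
side bin outer y [182.4, 182.3, 98.7, 111.4] x [-108.   92.]
-60 340 [-44.5  33.4]
-20 37 [55.3 69.9]
20 294 [-43.4  34. ]
60 0 None
scene bin outer y [185.6, 185.9, 186.2, 185.6] x [-104.   96.]
-60 6 None
-20 56 [63.6 81.1]
20 180 [-36.5  39.5]
60 0 None
side [(48, 80, [50, 52, 81]), (56, 103, [50, 66, 86]), (64, 5, [65, 68, 81]), (80, 40, [11, 19, 35]), (88, 27, [11, 20, 33]), (96, 11, [10, 12, 23]), (104, 7, [10, 11, 13]), (112, 3, [11, 11, 12])]
scene [(48, 100, [9, 21, 50]), (56, 27, [12, 50, 75]), (64, 63, [15, 44, 78]), (72, 156, [14, 71, 88]), (80, 39, [10, 63, 88]), (88, 37, [10, 32, 35]), (96, 46, [9, 33, 37]), (104, 55, [10, 33, 36]), (112, 69, [11, 22, 36]), (120, 24, [8, 15, 21]), (128, 28, [9, 20, 23]), (136, 71, [8, 18, 22]), (144, 10, [8, 15, 18])]
```

Both are down. I'll lift clear and take a final look.

>>> send_rows(
  steps=[
    {"gripper": 1, "offset": [0, 0, -0.06], "turn": 0},
    {"gripper": 1, "offset": [0, 0, -0.13], "turn": 0},
    {"gripper": 1, "offset": [0, 0, -0.2], "turn": 0},
    {"gripper": 1, "offset": [0, -0.08, -0.26], "turn": 0},
    {"gripper": 1, "offset": [0, -0.16, -0.28], "turn": 0},
    {"gripper": 1, "offset": [0, -0.24, -0.28], "turn": 0},
    {"gripper": 1, "offset": [0, -0.3, -0.28], "turn": 0},
    {"gripper": 1, "offset": [0, -0.3, -0.28], "turn": 0},
    {"gripper": 1, "offset": [0, -0.3, -0.28], "turn": 0},
    {"gripper": 1, "offset": [0, -0.3, -0.28], "turn": 0},
  ],
)

```text
t: 18.48
eef_pos: [0.4101, -0.0713, 0.1598]
eef_rot: [1.195, 2.904, 0.001]
force: [0.8, -0.6, -0.4]
grip_width: 0.0001
gripper_force: 0.0
```

```bash
python3 chk.py 15; python3 - <<'E'
import cv2,numpy as np
a=cv2.imread("pics/side15.png")[140:340,160:360];b=cv2.imread("pics/scene15.png")[110:310,220:420]
cv2.imwrite("pics/c15.png",np.hstack([cv2.resize(i,(400,400),interpolation=2) for i in(a,b)]))
E
```

```text
rack now [-169.6   64.8] z 159.8 ang -0.0 offset [0.261  0.3368 0.3076] turn -0.001 F [ 0.8 -0.6 -0.4] t 18.4833
side bin outer y [181.7, 182.0, 181.9, 181.0] x [-108.   92.]
-60 335 [-44.2  33.2]
-20 0 None
20 308 [-43.7  33.8]
60 0 None
scene bin outer y [185.4, 186.1, 185.8, 185.4] x [-105.   96.]
-60 194 [-39.3  38.7]
-20 0 None
20 182 [-37.4  39.1]
60 0 None
```

View pics/c15.png

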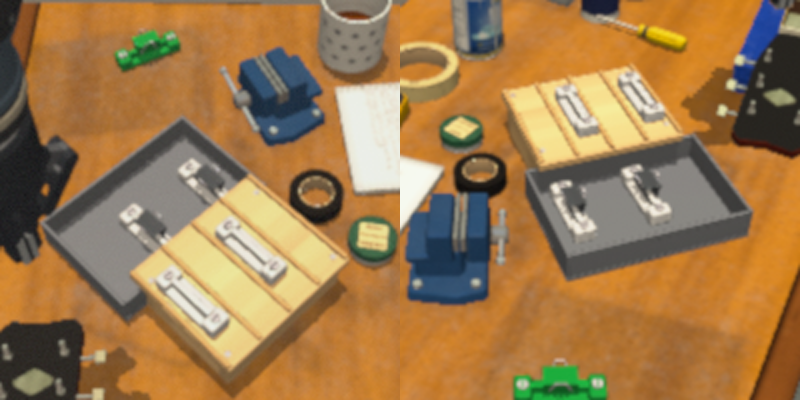

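Both clipped castings lie in the bin at (570,210) and (645,195). The bin is home, the plain castings are unmoved, and the tape and tin are in place.

```bash
python3 -c "
from cell import *
print(hand_in())"
```

```text
the job is handed in; nothing more can be done
None
```

The job is handed in: the bin is home against the rack and both clipped castings lie in it. The plain castings, tape, tin and green look-alike are where they were.

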